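# Set out the herbalist's table

## Task

On the table a bowl and a wooden mortar stand roughly in a row with three round cork mats: one mat between them and one at each end. Stand the tall bottle on the end mat beside the bowl, the cup on the end mat beside the mortar and the squat lidded jar on the mat between the two, then set the small metal tin on top of the jar's lid, everything upright and centred on what it stands on. Leave the bowl, the mortar and the paper roll where they are.

Things in the scene. Friction and masses are not known exactly. Their poses are not given: they have to be found in the camera images.
- bottle: Tall brown glass bottle with a white cap and a paper band, loose; body 48 mm in diameter, 130 mm high with its narrower neck and cap, plain cylinder at least from 10 to 70 mm up. Origin at the centre of its underside, z up. Starts upright in the near row.
- jar: Squat green glass jar with a flat black lid, loose; 64 mm in diameter, 75 mm high in all (lid 64 mm across, from 58 to 75 mm up). Origin at the centre of its underside, z up. Starts upright in the near row.
- tin: Small round metal ointment tin, loose; 44 mm in diameter, 36 mm high (the lower 25 mm are 42 mm across). Origin at the centre of its underside, z up. Starts upright in the near row.
- cup: White open cup without a handle, loose; tapered, 64 mm across the rim and 51 mm across the foot outside (about 61 mm at 50 mm up), 68 mm high, wall 3 mm. Origin at the centre of its underside, z up. Starts upright in the near row.
- mat_left: Round cork mat fixed to the table, 90 mm in diameter, 4 mm thick; the end mat of the row on the +y side. Origin at the centre of its underside, at table height.
- mat_mid: Round cork mat fixed to the table, 90 mm in diameter, 4 mm thick; the middle mat, between the bowl and the mortar. Origin at the centre of its underside, at table height.
- mat_right: Round cork mat fixed to the table, 90 mm in diameter, 4 mm thick; the end mat of the row on the -y side. Origin at the centre of its underside, at table height.
- bowl: White enamel bowl with a dark rim, loose, 140 mm across its rim, 53 mm high. Stands between the middle mat and one end mat, at y > 0 in some starts and y < 0 in others. Origin at the centre of its underside. To be left where it is.
- mortar: Dark wooden mortar, loose, 104 mm across, 72 mm high, with a pestle fixed in it that leans out over the rim to about 110 mm high and 55 mm from the axis. Stands on the other side of the middle mat from the bowl. Origin at the centre of its underside. To be left where it is.
- roll: White paper roll standing on end, loose, 90 mm in diameter, 100 mm high, with a 40 mm hole. Stands in the near row among the things to be moved. Origin at the centre of its underside. To be left where it is.
Things that resemble listed ones, but are neither listed nor needed, are in the scene too. Leave any red look-alike of the tin alone.

How it is judged:
By the outcome, as a careful person would: the job done as asked, in the order asked, and still so for the second after the job is handed in, with the robot touching nothing.
It also fails if it takes over 112 s, if anything falls off the work surface, if the arm or the gripper's body presses on something with over 40 N, if the wrist force passes 120 N, or if a joint passes its speed limit or range.

## Robot

A 6-joint arm with a two-finger parallel gripper is mounted at the origin on the work surface. World frame = base frame: x ahead of the robot, y to its left, z up, the work surface at z = 0. Lengths are in m, angles in rad, forces in N, time in s.
With the tool pointing down it reaches from about 0.375 to 0.975 m from the base axis. Payload 3.8 kg.
Tool frame: the origin (TCP) lies midway between the tips of the shut fingers; the grasp point (between the pads) lies 19 mm behind it; z points along the fingers, y is the direction in which the jaws open and shut (so a half turn about z gives the same grasp; the last joint's range is limited). The gripper opens to 85 mm and grips with 20 to 120 N. Pads are 22 mm wide; open, the fingers measure 114 mm over their backs; the gripper's body (76 mm by 85 mm) begins 54 mm behind the grasp point. The pads swing forward as they close: fully open they stand 13 mm farther back than shut.
Start: joints at [-1.284, 0.264, 1.604, -0, 1.274, -0.037], TCP at [0.215, -0.64, 0.231] pointing down, gripper open.
Joint ranges: [-2.63, 2.63], [-0.94, 2.18], [0.31, 2.57], [-1.31, 4.45], [0, 2.66], [-2.55, 2.55]. Speed limits (rad/s): [2.57, 2.57, 3.14, 3.14, 3.14, 3.14].

## Interface

Orientations are given as a rotation vector (axis times angle).
In Python, from workcell import bot gives the robot as it stands.
- The arm moves only by the tool drive_tool, never from a script. Its argument "deltas" is a list of rows, each an object with "hand": the opening, from 0 (shut) to 1 (fully open); "offset": the shift along the world's x, y, z in cm, a list of three; "angular": the turn, a rotation vector about the world's x, y, z in degrees, a list of three. A call has 1 to 8 rows; each row is the pose to reach, as a shift and turn from the pose commanded when the call began; what a row does not reach only later rows make up. A row lasts 1/8 s, in which the tool goes at most 62.5 mm and 10.7 degrees, less where a joint would pass 70% of its speed; a pose out of reach is approached as far as the arm can. A call with a gripper value outside its range is refused whole. The fingers move at their own pace and stop on an object; "force" is the grip in N (left out, the last holds). Time passes only in rows, so rows that repeat a pose let the fingers close. It gives the time, the measured TCP pose, the force and the opening at its end, in the units of the state.
- bot.read_state(): the state, without advancing time (a new reading comes with each control period).
- bot.read_camera(name): name is "side" or "top" or "wrist"; returns a dict with "frame" (480x640x3 uint8, blue, green, red), "mtx" (3x3 intrinsics, pixels), "k1" (the pictures are not rectified: a ray, as slopes to the right and down, at radius r is drawn at 1 + k1 r^2 times it, then the intrinsics apply), "R" (3x3) and "t" (3): a world point X has camera coordinates R X + t. Camera axes: x right, y down, z forward; pixel columns grow to the right and rows downward; lengths in m; the calibration is good to about 2 mm. A picture is of the moment at which its call begins. There is no depth.
- bot.finish_job(): hands the job in, once; it reports no verdict.
The state is a dict: "time": time; "q": joint angles; "joint_vel": joint speeds; "joint_torque": joint torques, N m; "tool_pos": TCP position; "tcp_rot": TCP orientation; "wrist_force": force on the tool from outside, world axes, zero at the start; "torque": the same for the moment, N m; "width": opening from 0.0 (shut) to 1.0 (fully open).
Only numpy, scipy, OpenCV 4.12 (cv2) and the standard library are available. Lean on these libraries where they do the work, as an engineer would, in place of code of your own. Each camera call takes 0.05 s, during which the arm holds its last target. There are 200 camera calls.

## Working session

There is one attempt and no reset: what is moved stays moved. The work goes in short steps, Python scripts to look and compute and a tool call to move; the robot and the scene stay as the last step left them, time stands still between calls to the robot, and variables do not carry over. Pictures are saved under pics/ and viewed, about 12 in all and at most 16, crops included, and the job is handed in when it is done.

Besides the shell and the picture viewer there is one more tool, called by a JSON object that holds its "name" and its "arguments", one argument or row to a line. drive_tool: Moves the arm, as the interface text tells. Its arguments: {"type":"object","properties":{"deltas":{"type":"array"},"force":{"type":"number"}},"required":["deltas"]}

```bash
mkdir -p pics
cat > h.py <<'E'
import numpy as np, cv2
from workcell import bot
def shot(n, f=None):
    c=bot.read_camera(n)
    if f: cv2.imwrite('pics/'+f,c['frame'])
    return c
def ray(c,u,v):
    K=np.array(c['mtx']);R=np.array(c['R']);t=np.array(c['t']).ravel()
    p=cv2.undistortPoints(np.array([[[u,v]]],float),K,np.array([c['k1'],0,0,0,0.]))[0,0]
    return -R.T@t, R.T@np.array([p[0],p[1],1])
def onz(c,u,v,z):
    o,d=ray(c,u,v); return o+d*(z-o[2])/d[2]
def proj(c,X):
    K=np.array(c['mtx']);R=np.array(c['R']);t=np.array(c['t']).ravel()
    return cv2.projectPoints(np.array(X,float).reshape(-1,1,3),cv2.Rodrigues(R)[0],t,K,np.array([c['k1'],0,0,0,0.]))[0][:,0]
E
python3 - <<'E'
from h import *
for n in('top','side'):
    c=shot(n,n+'0.png'); print(n,c['k1'],c['mtx'][0][0],(-np.array(c['R']).T@np.array(c['t']).ravel()).round(3),np.array(c['R'])[2].round(2))
s=bot.read_state();print(s['time'],s['tool_pos'],s['tcp_rot'],s['width'])
E
```

```text
top 0.01668706362287973 603.9831951255462 [0.402 0.035 1.155] [ 0.1  -0.01 -1.  ]
side 0.010177890188148436 440.4863104291225 [ 0.337 -0.612  0.505] [ 0.2   0.81 -0.55]
0.1 [ 0.21456462 -0.63926901  0.23009764] [-3.09849131e+00 -5.06033216e-01  4.41957514e-04] 0.9974344187792553
```

View pics/top0.png

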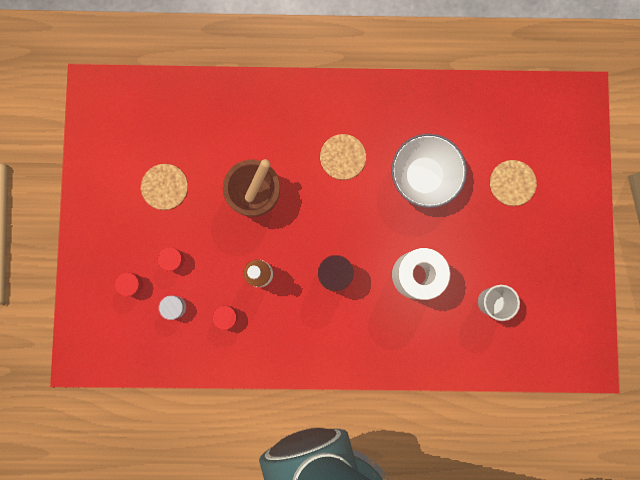

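View pics/side0.png

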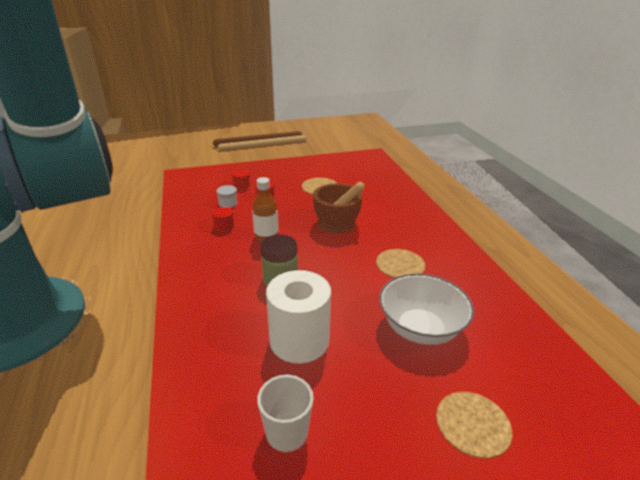

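The top view shows the mortar at y>0 (252,187) and the bowl at y<0 (430,172). The mats are at (164,187), (343,157) and (513,183). The objects are the bottle (257,273), jar (336,273), roll (421,274) and cup (500,303).
Tin candidates are the metal one at (172,308) and red look-alikes at (170,260), (127,285) and (225,318). I choose the grey one at (172,308).

Run:
```python
from h import *
c=shot('top'); f=c['frame']; hsv=cv2.cvtColor(f,cv2.COLOR_BGR2HSV)
H,S,V=[hsv[...,i].astype(int) for i in range(3)]
red=((H<6)|(H>174))&(S>150)
def near(m,u,v,r):
    k=np.zeros(m.shape,np.uint8);cv2.circle(k,(u,v),r,255,-1)
    m=(m&(k>0)).astype(np.uint8)*255
    m=cv2.morphologyEx(m,cv2.MORPH_OPEN,np.ones((3,3)))
    cs=max(cv2.findContours(m,cv2.RETR_EXTERNAL,cv2.CHAIN_APPROX_NONE)[0],key=cv2.contourArea)
    return cs
for n,u,v,r,z,m in [('matL',164,187,32,.004,~red),('matM',343,157,32,.004,~red),('matR',513,183,32,.004,~red),
  ('tin',172,308,20,.036,(S<90)),('cap',254,271,14,.13,(S<60)&(V>150)),('lid',336,273,28,.075,(V<75)),
  ('cup',500,303,28,.068,S<90),('bowl',430,172,45,.053,S<100),('mortar',252,187,40,.072,(V<130)&(H>5)|(H>6)&(H<25)),('roll',421,274,36,.1,(S<60)&(V>150))]:
    cs=near(m,u,v,r); (a,b),rr=cv2.minEnclosingCircle(cs); M=cv2.moments(cs); 
    p=onz(c,a,b,z); e=onz(c,a+rr,b,z); q=onz(c,M['m10']/M['m00'],M['m01']/M['m00'],z)
    print(n,(round(a,1),round(b,1),round(rr,1)),p.round(4)[:2],'centroid',q.round(4)[:2],'diam',round(2*np.linalg.norm(e-p),4), 'area-d',round(2*np.linalg.norm(onz(c,a+(cv2.contourArea(cs)/np.pi)**.5,b,z)-p),4))
big=cv2.resize(f[235:345,100:300],None,fx=4,fy=4,interpolation=cv2.INTER_CUBIC);cv2.imwrite('pics/tincrop.png',big)
```

```text
matL (163.7, 186.1, 23.7) [0.6004 0.3341] centroid [0.5999 0.3338] diam 0.0909 area-d 0.0881
matM (342.5, 156.5, 23.2) [ 0.6633 -0.0093] centroid [ 0.6634 -0.0094] diam 0.0898 area-d 0.0879
matR (512.6, 182.5, 23.6) [ 0.6167 -0.3384] centroid [ 0.6164 -0.3385] diam 0.0912 area-d 0.0884
tin (172.1, 307.1, 13.5) [0.3707 0.3018] centroid [0.3706 0.3023] diam 0.0493 area-d 0.045
cap (253.5, 271.8, 6.7) [0.4342 0.1445] centroid [0.4343 0.1447] diam 0.0228 area-d 0.0209Traceback (most recent call last):
  File "<stdin>", line 14, in <module>
  File "<stdin>", line 9, in near
ValueError: max() iterable argument is empty
```

Run:
```python
from h import *
c=shot('top'); f=c['frame']; hsv=cv2.cvtColor(f,cv2.COLOR_BGR2HSV)
H,S,V=[hsv[...,i].astype(int) for i in range(3)]
print('lid px',hsv[273,336],'shadow',hsv[283,362],'mortar',hsv[205,240])
def near(m,u,v,r):
    k=np.zeros(m.shape,np.uint8);cv2.circle(k,(u,v),r,255,-1)
    m=(m&(k>0)).astype(np.uint8)*255
    m=cv2.morphologyEx(m,cv2.MORPH_OPEN,np.ones((3,3)))
    return max(cv2.findContours(m,cv2.RETR_EXTERNAL,cv2.CHAIN_APPROX_NONE)[0],key=cv2.contourArea,default=None)
for n,u,v,r,z,m in [('lid',336,273,28,.075,f[...,2]<110),
  ('cup',500,303,28,.068,S<90),('bowl',430,172,45,.053,S<120),('mortar',252,187,40,.072,f[...,2]<130),('roll',421,274,36,.1,(S<60)&(V>150))]:
    cs=near(m,u,v,r)
    if cs is None: print(n,'none'); continue
    (a,b),rr=cv2.minEnclosingCircle(cs); M=cv2.moments(cs); 
    p=onz(c,a,b,z); e=onz(c,a+rr,b,z); q=onz(c,M['m10']/M['m00'],M['m01']/M['m00'],z)
    print(n,(round(a,1),round(b,1),round(rr,1)),p.round(4)[:2],'centroid',q.round(4)[:2],'diam',round(2*np.linalg.norm(e-p),4), 'area-d',round(2*np.linalg.norm(onz(c,a+(cv2.contourArea(cs)/np.pi)**.5,b,z)-p),4))
big=cv2.resize(f[235:345,100:300],None,fx=4,fy=4,interpolation=cv2.INTER_CUBIC);cv2.imwrite('pics/tincrop.png',big)
s=bot.read_state();print(s['q'],cv2.Rodrigues(np.array(s['tcp_rot']))[0].round(3))
w=shot('wrist','wrist0.png');print((-np.array(w['R']).T@np.array(w['t']).ravel()).round(3),np.array(w['R']).round(2),w['mtx'][0][0])
```

```text
lid px [  1 101  91] shadow [  1 172 150] mortar [  7 159  93]
lid (335.4, 272.9, 17.8) [0.4357 0.0044] centroid [0.4357 0.0045] diam 0.0634 area-d 0.0613
cup (498.5, 302.0, 21.1) [ 0.3877 -0.2882] centroid [ 0.3873 -0.2894] diam 0.0754 area-d 0.067
bowl (428.9, 169.9, 37.8) [ 0.6291 -0.1677] centroid [ 0.6281 -0.1674] diam 0.1401 area-d 0.1367
mortar (254.0, 189.9, 27.7) [0.5841 0.1532] centroid [0.5864 0.1608] diam 0.1005 area-d 0.0742
roll (420.5, 273.8, 28.6) [ 0.4352 -0.1434] centroid [ 0.4352 -0.1441] diam 0.0999 area-d 0.0937
[-1.28392685e+00  2.64476093e-01  1.60487663e+00  3.72634534e-05
  1.27367829e+00 -3.68872197e-02] [[ 0.948  0.318 -0.   ]
 [ 0.318 -0.948  0.001]
 [ 0.    -0.001 -1.   ]]
[ 0.283 -0.617  0.373] [[ 0.32 -0.95 -0.  ]
 [-0.91 -0.31  0.28]
 [-0.27 -0.09 -0.96]] 393.81566483585226
```

View pics/tincrop.png

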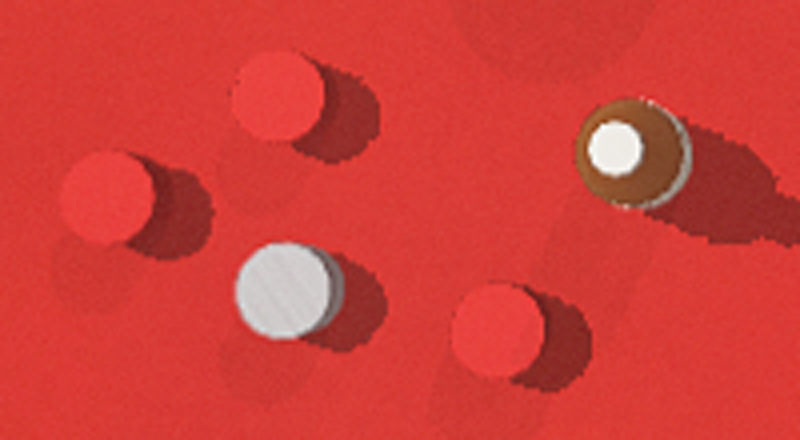

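The crop confirms the metal tin at crop (283,290), which is px (171,307). The other three small round objects are red.

The bottle is too tall for a vertical grasp, because the palm would hit the cap. I'll grip it with the tool tilted about 57°, with the gripper coming in over the free area towards the middle mat.

{"name": "drive_tool", "arguments": {
  "deltas": [
    {"hand": 1,"offset": [5,6,3],"angular": [0,0,10]},
    {"hand": 1,"offset": [10,12,5],"angular": [0,0,20]},
    {"hand": 1,"offset": [14,17,5],"angular": [0,0,30]},
    {"hand": 1,"offset": [18,23,5],"angular": [0,0,40]},
    {"hand": 1,"offset": [22,29,5],"angular": [0,0,50]},
    {"hand": 1,"offset": [25,34,5],"angular": [0,0,60]},
    {"hand": 1,"offset": [27,40,5],"angular": [0,0,70]},
    {"hand": 1,"offset": [29,46,5],"angular": [0,0,80]}
  ]
}}

```text
time: 1.25
tool_pos: [0.4854, -0.2291, 0.2813]
tcp_rot: [2.042, 2.386, 0.0]
wrist_force: [0.5, 0.4, -0.1]
width: 0.999
```

```bash
cat >> h.py <<'E'
from scipy.spatial.transform import Rotation as Ro
def goal(az,theta):  # tool x azimuth (deg) seen from above; tilted so fingers point down and toward az
    a=np.radians(az);t=np.radians(theta);h=np.array([np.cos(a),np.sin(a),0])
    z=h*np.sin(t)+np.array([0,0,-np.cos(t)]); x=h*np.cos(t)+np.array([0,0,np.sin(t)])
    return np.c_[x,np.cross(z,x),z]
def delta(R1,R0): return np.degrees(Ro.from_matrix(R1@R0.T).as_rotvec())
E
python3 - <<'E'
from h import *
print(goal(98.5,0).round(2)); R0=cv2.Rodrigues(np.array(bot.read_state()['tcp_rot']))[0];print(R0.round(3),bot.read_state()['q'])
print(delta(goal(135,57),goal(98.5,0)),delta(goal(135,0),goal(98.5,0)))
E
```

```text
[[-0.15  0.99  0.  ]
 [ 0.99  0.15  0.  ]
 [ 0.    0.   -1.  ]]
[[-0.154  0.988  0.001]
 [ 0.988  0.154 -0.   ]
 [-0.     0.001 -1.   ]] [-4.87389835e-01 -2.73490031e-02  1.83574142e+00  9.31336706e-05
  1.33256532e+00 -6.42357862e-01]
[51.71011277 26.06404251 33.3996129 ] [ 0.   0.  36.5]
```

{"name": "drive_tool", "arguments": {
  "deltas": [
    {"hand": 1,"offset": [1,5,0],"angular": [7,4,5]},
    {"hand": 1,"offset": [1,10,0],"angular": [14,7,9]},
    {"hand": 1,"offset": [1,14,0],"angular": [21,11,14]},
    {"hand": 1,"offset": [1,18,0],"angular": [28,14,18]},
    {"hand": 1,"offset": [1,22,0],"angular": [35,18,23]},
    {"hand": 1,"offset": [1,24,0],"angular": [42,21,27]},
    {"hand": 1,"offset": [1,25,0],"angular": [48,24,31]},
    {"hand": 1,"offset": [1,25,0],"angular": [51.7,26.1,33.4]}
  ]
}}

```text
time: 2.25
tool_pos: [0.4947, 0.0195, 0.2802]
tcp_rot: [-0.83, -2.013, -0.453]
wrist_force: [-0.2, -0.3, -0.9]
width: 0.995
```

Run:
```python
from h import *
s=bot.read_state();print(s['tool_pos'],s['q'].round(2) if hasattr(s['q'],'round') else s['q']);R0=cv2.Rodrigues(np.array(s['tcp_rot']))[0];print(R0.round(3),delta(goal(135,57),R0))
c=shot('wrist','w1.png'); print(proj(c,[[.4342,.1445,.13],[.4342,.1445,0]]))
```

```text
[0.49470222 0.01950217 0.28021536] [-0.29  0.44  1.58  0.45  2.02 -1.08]
[[-0.384  0.705 -0.596]
 [ 0.381  0.709  0.593]
 [ 0.841  0.    -0.541]] [-0.17039993 -0.14705423 -0.17267292]
[[374.4570775  272.90626389]
 [363.5360982  339.71391843]]
```

View pics/w1.png

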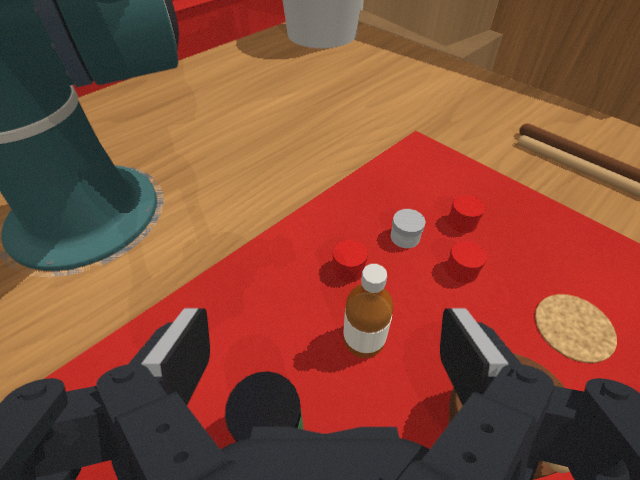

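The wrist view shows the bottle's cap at about (374,272), against a predicted (374,273), and the tool is tilted as planned. Next I go down to the pre-grasp and then move in along the fingers.

{"name": "drive_tool", "arguments": {
  "deltas": [
    {"hand": 1,"offset": [0.2,4,-3],"angular": [0,0,0]},
    {"hand": 1,"offset": [0.2,6.3,-7],"angular": [0,0,0]},
    {"hand": 1,"offset": [0.2,6.3,-12],"angular": [0,0,0]},
    {"hand": 1,"offset": [0.2,6.3,-15.7],"angular": [0,0,0]},
    {"hand": 1,"offset": [0.2,6.3,-15.7],"angular": [0,0,0]},
    {"hand": 1,"offset": [0.2,6.3,-15.7],"angular": [0,0,0]}
  ],
  "force": 30
}}

```text
time: 3.05
tool_pos: [0.4974, 0.0819, 0.1256]
tcp_rot: [-0.834, -2.017, -0.454]
wrist_force: [0.6, 0.4, 0.0]
width: 0.998
```

Run:
```python
from h import *
s=bot.read_state();print(s['tool_pos']);R0=cv2.Rodrigues(np.array(s['tcp_rot']))[0]
c=shot('wrist','w2.png'); print(proj(c,[[.4342,.1445,.13],[.4342,.1445,0],np.array(s['tool_pos'])]))
z=R0[:,2]; T=np.array([.4342,.1445,.065])+.024*z; print('off cm',(T-s['tool_pos'])*100, 'lateral(mm, jaw axis)',R0[:,1]@(T-s['tool_pos'])*1000)
```

```text
[0.49740008 0.0818895  0.12559879]
[[322.64212542 164.70516158]
 [322.92532771 296.40555918]
 [322.91495222 314.10897351]]
off cm [-7.74188414  7.68391337 -7.36897333] lateral(mm, jaw axis) -0.4510979675181857
```

View pics/w2.png

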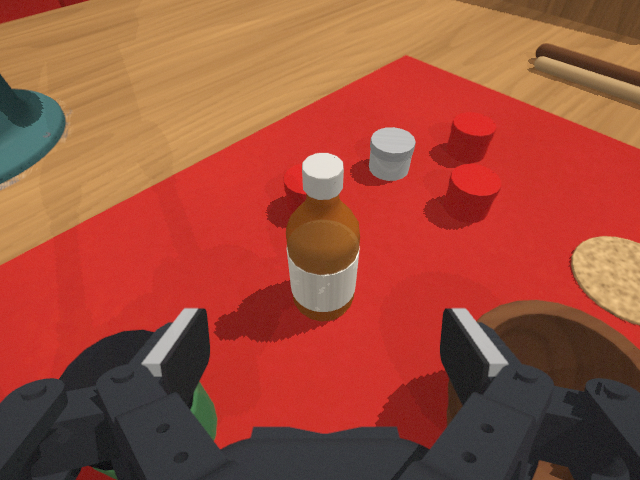

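The bottle is centred between the fingers, with its cap at (322,164). I move in and close.

{"name": "drive_tool", "arguments": {
  "deltas": [
    {"hand": 1,"offset": [-2,2,-1.9],"angular": [0,0,0]},
    {"hand": 1,"offset": [-4.5,4.5,-4.3],"angular": [0,0,0]},
    {"hand": 1,"offset": [-7,7,-6.7],"angular": [0,0,0]},
    {"hand": 1,"offset": [-7.7,7.7,-7.4],"angular": [0,0,0]},
    {"hand": 1,"offset": [-7.7,7.7,-7.4],"angular": [0,0,0]},
    {"hand": 0,"offset": [-7.7,7.7,-7.4],"angular": [0,0,0]},
    {"hand": 0,"offset": [-7.7,7.7,-7.4],"angular": [0,0,0]},
    {"hand": 0,"offset": [-7.7,7.7,-7.4],"angular": [0,0,0]}
  ],
  "force": 30
}}

```text
time: 4.1
tool_pos: [0.4209, 0.1584, 0.051]
tcp_rot: [-0.834, -2.017, -0.455]
wrist_force: [1.0, -1.9, 3.8]
width: 0.554
```

{"name": "drive_tool", "arguments": {
  "deltas": [
    {"hand": 0,"offset": [0,0,0],"angular": [0,0,0]},
    {"hand": 0,"offset": [0,0,0],"angular": [0,0,0]},
    {"hand": 0,"offset": [0,0,0],"angular": [0,0,0]},
    {"hand": 0,"offset": [0,0,2],"angular": [0,0,0]},
    {"hand": 0,"offset": [0,0,5],"angular": [0,0,0]},
    {"hand": 0,"offset": [0,0,9],"angular": [0,0,0]},
    {"hand": 0,"offset": [0,0,14],"angular": [0,0,0]},
    {"hand": 0,"offset": [0,0,14],"angular": [0,0,0]}
  ]
}}

```text
time: 5.1
tool_pos: [0.4218, 0.159, 0.1939]
tcp_rot: [-0.834, -2.024, -0.457]
wrist_force: [0.8, 0.4, -3.7]
width: 0.555
```

Run:
```python
from h import *
s=bot.read_state();print(s['tool_pos'],s['width'],s['wrist_force'])
a=shot('side')['frame'][0:400,100:600]; b=shot('wrist')['frame']
cv2.imwrite('pics/lift.png',np.hstack([cv2.resize(a,(400,320)),cv2.resize(b,(400,320))]))
```

```text
[0.42178088 0.15903582 0.19387717] 0.5553978851864764 [ 0.84829088  0.37778934 -3.685674  ]
```

View pics/lift.png

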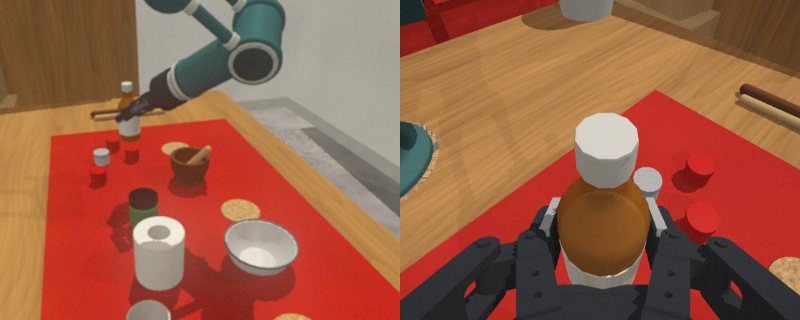

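The bottle is held, at width 0.555 (about 47 mm), and clear of the table. I carry it over to the right mat at height.

{"name": "drive_tool", "arguments": {
  "deltas": [
    {"hand": 0,"offset": [2,-5,2],"angular": [0,0,0]},
    {"hand": 0,"offset": [4,-10.5,2],"angular": [0,0,0]},
    {"hand": 0,"offset": [6,-16,2],"angular": [0,0,0]},
    {"hand": 0,"offset": [8,-21.5,2],"angular": [0,0,0]},
    {"hand": 0,"offset": [10,-27,2],"angular": [0,0,0]},
    {"hand": 0,"offset": [12,-32.5,2],"angular": [0,0,0]},
    {"hand": 0,"offset": [14,-38,2],"angular": [0,0,0]},
    {"hand": 0,"offset": [16,-43,2],"angular": [0,0,0]}
  ]
}}

```text
time: 6.2
tool_pos: [0.5793, -0.2724, 0.2073]
tcp_rot: [-0.834, -2.012, -0.454]
wrist_force: [0.6, 0.1, -1.5]
width: 0.552
```

{"name": "drive_tool", "arguments": {
  "deltas": [
    {"hand": 0,"offset": [2,-5,0],"angular": [0,0,0]},
    {"hand": 0,"offset": [2,-5,0],"angular": [0,0,0]},
    {"hand": 0,"offset": [2,-5,0],"angular": [0,0,0]}
  ]
}}

```text
time: 6.58
tool_pos: [0.5991, -0.3205, 0.2073]
tcp_rot: [-0.833, -2.011, -0.455]
wrist_force: [0.7, 1.0, -2.5]
width: 0.553
```

Run:
```python
from h import *
s=bot.read_state();print(s['tool_pos'],s['width'],s['q'])
R0=cv2.Rodrigues(np.array(s['tcp_rot']))[0];print(delta(goal(135,57),R0))
c=shot('side','s2.png');T=np.array(s['tool_pos']);b=T+[.0133,-.0139,-.051]
print('pred cap, foot',proj(c,[b+[0,0,.13],b]))
t=shot('top','t2.png');print(proj(t,[b+[0,0,.13],b]))
cv2.imwrite('pics/place1.png',np.hstack([c['frame'][:480,240:640],cv2.resize(t['frame'][60:300,400:600],(400,480))]))
```

```text
[ 0.59908429 -0.32045283  0.20727542] 0.5532533375876426 [-0.60508845  0.95387531  0.88768914  0.20003338  2.28237653 -1.34098612]
[-0.1908747  -0.20647994 -0.02035164]
pred cap, foot [[528.60985771 231.92488099]
 [495.06875356 333.66596561]]
[[571.96496733 150.64404862]
 [539.45773331 168.63668508]]
```

View pics/place1.png

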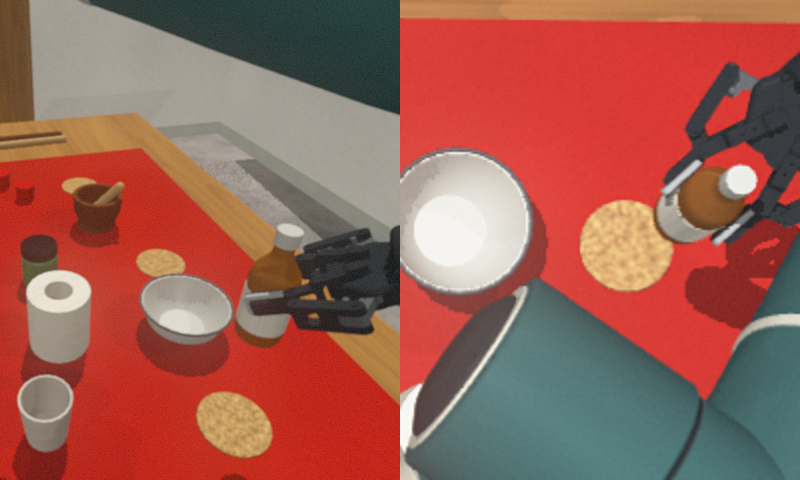

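Both views match the prediction for an upright bottle, with the cap within 3 px. I lower it.

{"name": "drive_tool", "arguments": {
  "deltas": [
    {"hand": 0,"offset": [0.4,-0.4,-3],"angular": [0,0,0]},
    {"hand": 0,"offset": [0.4,-0.4,-6],"angular": [0,0,0]},
    {"hand": 0,"offset": [0.4,-0.4,-9],"angular": [0,0,0]},
    {"hand": 0,"offset": [0.4,-0.4,-11.5],"angular": [0,0,0]},
    {"hand": 0,"offset": [0.4,-0.4,-13.5],"angular": [0,0,0]},
    {"hand": 0,"offset": [0.4,-0.4,-14.3],"angular": [0,0,0]},
    {"hand": 0,"offset": [0.4,-0.4,-14.3],"angular": [0,0,0]},
    {"hand": 0,"offset": [0.4,-0.4,-14.3],"angular": [0,0,0]}
  ]
}}

```text
time: 7.68
tool_pos: [0.6043, -0.3254, 0.0687]
tcp_rot: [-0.835, -2.018, -0.453]
wrist_force: [0.1, 0.8, -2.1]
width: 0.553
```

{"name": "drive_tool", "arguments": {
  "deltas": [
    {"hand": 0,"offset": [-0.1,0.1,-0.6],"angular": [0,0,0]},
    {"hand": 0,"offset": [-0.1,0.1,-1.0],"angular": [0,0,0]},
    {"hand": 0,"offset": [-0.1,0.1,-1.2],"angular": [0,0,0]},
    {"hand": 0,"offset": [-0.1,0.1,-1.3],"angular": [0,0,0]},
    {"hand": 0,"offset": [-0.1,0.1,-1.3],"angular": [0,0,0]},
    {"hand": 0,"offset": [-0.1,0.1,-1.3],"angular": [0,0,0]}
  ]
}}

```text
time: 8.43
tool_pos: [0.6026, -0.324, 0.0551]
tcp_rot: [-0.834, -2.016, -0.453]
wrist_force: [-0.3, -0.4, 3.8]
width: 0.553
```

Run:
```python
from h import *
s=bot.read_state();print(s['tool_pos'],s['wrist_force'])
c=shot('top');f=c['frame'];hsv=cv2.cvtColor(f,cv2.COLOR_BGR2HSV)
p=proj(c,[[.6165,-.3384,.134]])[0];print('cap pred',p)
m=((hsv[...,1]<60)&(hsv[...,2]>150)).astype(np.uint8);k=np.zeros_like(m);cv2.circle(k,tuple(int(x) for x in p),16,1,-1);m*=k
cs=max(cv2.findContours(m,0,1)[0],key=cv2.contourArea);(a,b),r=cv2.minEnclosingCircle(cs);print(a,b,r,onz(c,a,b,.134))
```

```text
[ 0.6026365 -0.3240495  0.0550632] [-0.27034261 -0.4098274   3.78623685]
cap pred [537.01684299 168.93368283]
534.5 168.5 7.648629188537598 [ 0.61720204 -0.33410096  0.134     ]
```

There is contact force and the cap is over the mat centre. I release and retreat along the fingers.

{"name": "drive_tool", "arguments": {
  "deltas": [
    {"hand": 1,"offset": [0,0,0],"angular": [0,0,0]},
    {"hand": 1,"offset": [0,0,0],"angular": [0,0,0]},
    {"hand": 1,"offset": [0,0,0],"angular": [0,0,0]},
    {"hand": 1,"offset": [0,0,0],"angular": [0,0,0]},
    {"hand": 1,"offset": [2,-2,1.8],"angular": [0,0,0]},
    {"hand": 1,"offset": [5,-5,4.6],"angular": [0,0,0]},
    {"hand": 1,"offset": [8,-8,7.4],"angular": [0,0,0]},
    {"hand": 1,"offset": [10,-10,10],"angular": [0,0,0]}
  ]
}}

```text
time: 9.48
tool_pos: [0.6666, -0.399, 0.1409]
tcp_rot: [-0.841, -2.016, -0.457]
wrist_force: [0.5, -1.4, -1.7]
width: 0.999
```

Run:
```python
from h import *
s=bot.read_state();print(s['tool_pos'],s['width'])
for n in('top',):
  c=shot(n);f=c['frame'];hsv=cv2.cvtColor(f,cv2.COLOR_BGR2HSV)
  p=proj(c,[[.6165,-.3384,.134]])[0]
  m=((hsv[...,1]<60)&(hsv[...,2]>150)).astype(np.uint8);k=np.zeros_like(m);cv2.circle(k,tuple(int(x) for x in p),16,1,-1);m*=k
  cs=max(cv2.findContours(m,0,1)[0],key=cv2.contourArea);(a,b),r=cv2.minEnclosingCircle(cs);print(a,b,r,onz(c,a,b,.134))
print(delta(goal(18.5,0),cv2.Rodrigues(np.array(s['tcp_rot']))[0]),delta(goal(60,0),cv2.Rodrigues(np.array(s['tcp_rot']))[0]))
```

```text
[ 0.666558   -0.39904287  0.14089536] 0.9991984453173829
534.5 169.5 7.905794143676758 [ 0.61545881 -0.33406403  0.134     ]
[ -65.21941255   15.62267328 -105.0604231 ] [-60.35052132  -7.70878835 -68.11412112]
```

{"name": "drive_tool", "arguments": {
  "deltas": [
    {"hand": 1,"offset": [2,-3,6],"angular": [0,0,0]},
    {"hand": 1,"offset": [2,-3,12],"angular": [-6,-1,-7]},
    {"hand": 1,"offset": [-2,-2,14],"angular": [-13,-2,-14]},
    {"hand": 1,"offset": [-8,0,14],"angular": [-19,-2,-22]},
    {"hand": 1,"offset": [-14,3,14],"angular": [-26,-3,-29]},
    {"hand": 1,"offset": [-19,6,13],"angular": [-32,-4,-36]},
    {"hand": 1,"offset": [-24,9,12],"angular": [-39,-5,-44]},
    {"hand": 1,"offset": [-28,11,11],"angular": [-45,-6,-51]}
  ]
}}

```text
time: 10.52
tool_pos: [0.4088, -0.3023, 0.2699]
tcp_rot: [-2.244, -1.842, -0.15]
wrist_force: [-0.0, -0.7, 1.9]
width: 0.997
```

Run:
```python
from h import *
s=bot.read_state();print(s['tool_pos'],s['q']);print(delta(goal(55,0),cv2.Rodrigues(np.array(s['tcp_rot']))[0]))
```

```text
[ 0.40882063 -0.30228243  0.26987085] [-0.77275107  0.07003279  1.77801005  0.12727044  1.51701256 -0.59737201]
[-14.74921292  -0.98986341 -23.6102343 ]
```

{"name": "drive_tool", "arguments": {
  "deltas": [
    {"hand": 1,"offset": [-1,0.6,-2],"angular": [-5,-0.3,-8]},
    {"hand": 1,"offset": [-2.1,1.3,-5],"angular": [-10,-0.7,-16]},
    {"hand": 1,"offset": [-2.1,1.3,-8],"angular": [-14.7,-1,-23.6]},
    {"hand": 1,"offset": [-2.1,1.3,-10],"angular": [-14.7,-1,-23.6]},
    {"hand": 1,"offset": [-2.1,1.3,-10],"angular": [-14.7,-1,-23.6]}
  ]
}}

```text
time: 11.15
tool_pos: [0.3887, -0.2886, 0.1673]
tcp_rot: [-2.773, -1.451, -0.009]
wrist_force: [0.4, -0.0, 1.0]
width: 0.997
```

Run:
```python
from h import *
s=bot.read_state();print(s['tool_pos'],s['q']);print(delta(goal(55,0),cv2.Rodrigues(np.array(s['tcp_rot']))[0]))
c=shot('wrist','w3.png');print(proj(c,[[.3875,-.289,.068],[.3875,-.289,0]]))
f=c['frame'];S=cv2.cvtColor(f,cv2.COLOR_BGR2HSV)[...,1]
p=proj(c,[[.3875,-.289,.068]])[0]
m=(S<90).astype(np.uint8);print(m.mean())
```

```text
[ 0.38871489 -0.28858649  0.16733119] [-0.69735652 -0.04372261  2.06603879  0.01119075  1.12842889 -0.09533997]
[-0.78010412 -0.02719706 -0.22985706]
[[324.10182383 247.31904595]
 [324.85102857 223.48834823]]
0.25647135416666667
```

View pics/w3.png

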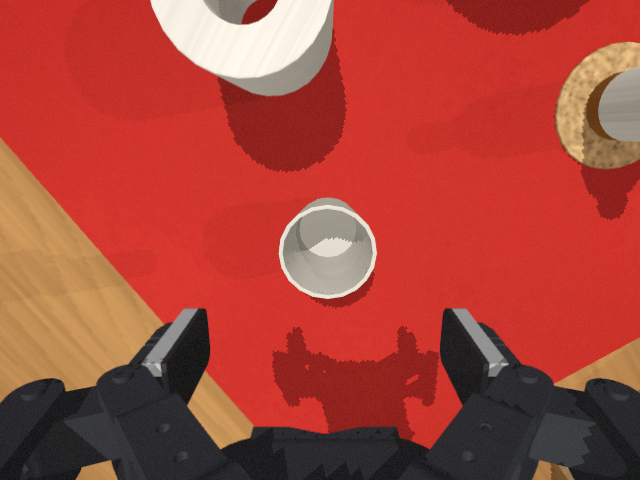

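The cup rim circle is centred at (328,251), with diameter 280..376 px. The pestle mat and bottle are at the right edge.

Run:
```python
from h import *
c=shot('wrist');p=onz(c,328,251,.068);print(p,np.linalg.norm(onz(c,280,251,.068)-onz(c,376,251,.068)))
s=bot.read_state();print((p-s['tool_pos'])*100)
```

```text
[ 0.38861303 -0.29327477  0.068     ] 0.06209906867013345
[ -0.08276418  -0.37758636 -10.00980538]
```

{"name": "drive_tool", "arguments": {
  "deltas": [
    {"hand": 1,"offset": [0,-0.4,-1],"angular": [-0.8,0,-0.2]},
    {"hand": 1,"offset": [0,-0.4,-5],"angular": [-0.8,0,-0.2]},
    {"hand": 1,"offset": [0,-0.4,-9],"angular": [-0.8,0,-0.2]},
    {"hand": 1,"offset": [0,-0.4,-12],"angular": [-0.8,0,-0.2]},
    {"hand": 1,"offset": [0,-0.4,-13.9],"angular": [-0.8,0,-0.2]},
    {"hand": 1,"offset": [0,-0.4,-13.9],"angular": [-0.8,0,-0.2]},
    {"hand": 1,"offset": [0,-0.4,-13.9],"angular": [-0.8,0,-0.2]},
    {"hand": 0,"offset": [0,-0.4,-13.9],"angular": [-0.8,0,-0.2]}
  ],
  "force": 25
}}

```text
time: 12.25
tool_pos: [0.3885, -0.2928, 0.0269]
tcp_rot: [-2.785, -1.449, 0.003]
wrist_force: [0.3, -0.4, -0.5]
width: 0.815
```

{"name": "drive_tool", "arguments": {
  "deltas": [
    {"hand": 0,"offset": [0,0,0],"angular": [0,0,0]},
    {"hand": 0,"offset": [0,0,0],"angular": [0,0,0]},
    {"hand": 0,"offset": [0,0,0],"angular": [0,0,0]},
    {"hand": 0,"offset": [0,0,0],"angular": [0,0,0]}
  ]
}}

```text
time: 12.75
tool_pos: [0.3883, -0.2927, 0.0272]
tcp_rot: [-2.784, -1.449, 0.003]
wrist_force: [-1.7, 0.9, 4.7]
width: 0.74
```

{"name": "drive_tool", "arguments": {
  "deltas": [
    {"hand": 0,"offset": [0,0,2],"angular": [0,0,0]},
    {"hand": 0,"offset": [0,0,6],"angular": [0,0,0]},
    {"hand": 0,"offset": [0,0,11],"angular": [0,0,0]},
    {"hand": 0,"offset": [0,0,16],"angular": [0,0,0]},
    {"hand": 0,"offset": [0,0,18],"angular": [0,0,0]}
  ]
}}

```text
time: 13.38
tool_pos: [0.3891, -0.2932, 0.2102]
tcp_rot: [2.786, 1.449, 0.0]
wrist_force: [0.1, -0.6, -1.6]
width: 0.738
```

Run:
```python
from h import *
s=bot.read_state();print(s['tool_pos'],s['q'],s['width']);print(delta(goal(110,0),cv2.Rodrigues(np.array(s['tcp_rot']))[0]))
a=shot('side')['frame']; b=shot('wrist')['frame']
cv2.imwrite('pics/lift2.png',np.hstack([cv2.resize(a,(400,300)),cv2.resize(b,(400,300))]))
```

```text
[ 0.38907508 -0.29324375  0.21023443] [-6.96601313e-01 -8.21772545e-02  2.01934729e+00 -5.84768418e-04
  1.20302250e+00 -8.50013608e-02] 0.7378332172605289
[4.96447272e-02 7.44705156e-02 5.50300610e+01]
```

View pics/lift2.png

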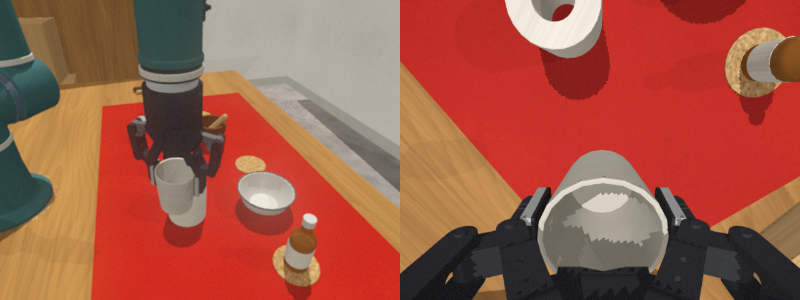

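The cup is gripped (62.7 mm) and upright, and the bottle stands on the right mat. I carry the cup to the left mat.

{"name": "drive_tool", "arguments": {
  "deltas": [
    {"hand": 0,"offset": [2,5,1],"angular": [0,0,6]},
    {"hand": 0,"offset": [4,10.5,2],"angular": [0,0,12]},
    {"hand": 0,"offset": [6,16,2],"angular": [0,0,18]},
    {"hand": 0,"offset": [8,21.5,2],"angular": [0,0,24]},
    {"hand": 0,"offset": [9.5,27,2],"angular": [0,0,30]},
    {"hand": 0,"offset": [11,32.5,2],"angular": [0,0,36]},
    {"hand": 0,"offset": [13,38,2],"angular": [0,0,42]},
    {"hand": 0,"offset": [15,43.5,2],"angular": [0,0,48]}
  ]
}}

```text
time: 14.48
tool_pos: [0.5369, 0.1449, 0.2239]
tcp_rot: [-1.949, -2.458, 0.01]
wrist_force: [0.6, -1.1, -0.4]
width: 0.742
```

{"name": "drive_tool", "arguments": {
  "deltas": [
    {"hand": 0,"offset": [2,5,0],"angular": [0,0,6]},
    {"hand": 0,"offset": [4,10,0],"angular": [0,0,12]},
    {"hand": 0,"offset": [6,15,0],"angular": [0,0,16]},
    {"hand": 0,"offset": [6.2,18.5,0],"angular": [0,0,16]},
    {"hand": 0,"offset": [6.2,19.2,0],"angular": [0,0,16]},
    {"hand": 0,"offset": [6.2,19.2,0],"angular": [0,0,16]}
  ]
}}

```text
time: 15.22
tool_pos: [0.5986, 0.3348, 0.2238]
tcp_rot: [-1.592, -2.703, 0.012]
wrist_force: [-0.4, 0.2, -0.9]
width: 0.741
```

Run:
```python
from h import *
s=bot.read_state();print(s['tool_pos'],s['q'],s['width']);print(delta(goal(119,0),cv2.Rodrigues(np.array(s['tcp_rot']))[0]))
c=shot('wrist');f=c['frame'];S=cv2.cvtColor(f,cv2.COLOR_BGR2HSV);cv2.imwrite('pics/w4.png',f)
print(((np.array([.600,.334,.027+.004])-s['tool_pos'])*100), proj(c,[[.6,.334,.004]]))
```

```text
[0.59856447 0.33480931 0.2238409 ] [ 4.74018988e-01  2.94201214e-01  1.57958098e+00 -6.93185229e-04
  1.27661969e+00 -3.21866387e-02] 0.741074727382871
[ 0.26415372 -0.43176094 -0.01512918]
[  0.14355314  -0.08093117 -19.28409035] [[326.64917663 207.85760318]]
```

{"name": "drive_tool", "arguments": {
  "deltas": [
    {"hand": 0,"offset": [0.1,-0.1,-4],"angular": [0.3,-0.4,0]},
    {"hand": 0,"offset": [0.1,-0.1,-9],"angular": [0.3,-0.4,0]},
    {"hand": 0,"offset": [0.1,-0.1,-14],"angular": [0.3,-0.4,0]},
    {"hand": 0,"offset": [0.1,-0.1,-17],"angular": [0.3,-0.4,0]},
    {"hand": 0,"offset": [0.1,-0.1,-18.3],"angular": [0.3,-0.4,0]},
    {"hand": 0,"offset": [0.1,-0.1,-18.3],"angular": [0.3,-0.4,0]},
    {"hand": 0,"offset": [0.1,-0.1,-18.3],"angular": [0.3,-0.4,0]}
  ]
}}

```text
time: 16.15
tool_pos: [0.602, 0.3345, 0.0447]
tcp_rot: [1.595, 2.704, 0.009]
wrist_force: [0.7, 0.8, -0.8]
width: 0.74
```

{"name": "drive_tool", "arguments": {
  "deltas": [
    {"hand": 0,"offset": [0,0,-0.4],"angular": [0,0,0]},
    {"hand": 0,"offset": [0,0,-0.7],"angular": [0,0,0]},
    {"hand": 0,"offset": [0,0,-0.9],"angular": [0,0,0]},
    {"hand": 0,"offset": [0,0,-0.9],"angular": [0,0,0]}
  ]
}}

```text
time: 16.65
tool_pos: [0.6001, 0.3341, 0.0332]
tcp_rot: [-1.595, -2.706, -0.004]
wrist_force: [0.3, 0.5, -0.4]
width: 0.744
```

{"name": "drive_tool", "arguments": {
  "deltas": [
    {"hand": 0,"offset": [0,0,-0.1],"angular": [0,0,0]},
    {"hand": 0,"offset": [0,0,-0.2],"angular": [0,0,0]},
    {"hand": 0,"offset": [0,0,-0.2],"angular": [0,0,0]}
  ]
}}

```text
time: 17.02
tool_pos: [0.6004, 0.3341, 0.0314]
tcp_rot: [1.595, 2.706, 0.004]
wrist_force: [0.0, -0.2, -1.2]
width: 0.741
```

{"name": "drive_tool", "arguments": {
  "deltas": [
    {"hand": 0,"offset": [0,0,-0.1],"angular": [0,0,0]},
    {"hand": 0,"offset": [0,0,-0.1],"angular": [0,0,0]},
    {"hand": 0,"offset": [0,0,-0.1],"angular": [0,0,0]}
  ]
}}

```text
time: 17.4
tool_pos: [0.6005, 0.3342, 0.0312]
tcp_rot: [1.595, 2.706, 0.005]
wrist_force: [-3.1, -0.6, 4.8]
width: 0.737
```

Contact at +4.8 N. I release slowly and rise straight up.

{"name": "drive_tool", "arguments": {
  "deltas": [
    {"hand": 0.8,"offset": [0,0,0],"angular": [0,0,0]},
    {"hand": 0.9,"offset": [0,0,0],"angular": [0,0,0]},
    {"hand": 1,"offset": [0,0,0],"angular": [0,0,0]},
    {"hand": 1,"offset": [0,0,0],"angular": [0,0,0]},
    {"hand": 1,"offset": [0,0,1],"angular": [0,0,0]},
    {"hand": 1,"offset": [0,0,5],"angular": [0,0,0]},
    {"hand": 1,"offset": [0,0,11],"angular": [0,0,0]},
    {"hand": 1,"offset": [0,0,17],"angular": [0,0,0]}
  ]
}}

```text
time: 18.4
tool_pos: [0.6002, 0.334, 0.2026]
tcp_rot: [1.595, 2.706, 0.004]
wrist_force: [0.9, 0.8, -0.5]
width: 0.999
```

{"name": "drive_tool", "arguments": {
  "deltas": [
    {"hand": 1,"offset": [-1,-5,3],"angular": [0,0,-4]},
    {"hand": 1,"offset": [-3,-11,3],"angular": [0,0,-8]},
    {"hand": 1,"offset": [-6,-17,3],"angular": [0,0,-13]},
    {"hand": 1,"offset": [-9,-22,2],"angular": [0,0,-18]},
    {"hand": 1,"offset": [-13,-27,0],"angular": [0,0,-23]},
    {"hand": 1,"offset": [-16,-31,-2],"angular": [0,0,-28]},
    {"hand": 1,"offset": [-16.4,-33,-2],"angular": [0,0,-29]},
    {"hand": 1,"offset": [-16.4,-33,-2],"angular": [0,0,-29]}
  ]
}}

```text
time: 19.4
tool_pos: [0.4361, 0.0031, 0.1811]
tcp_rot: [2.224, 2.217, 0.006]
wrist_force: [-0.3, -0.4, 0.0]
width: 1.001
```

Run:
```python
from h import *
s=bot.read_state();print(s['tool_pos'],s['q'],s['width']);print(delta(goal(90,0),cv2.Rodrigues(np.array(s['tcp_rot']))[0]))
c=shot('wrist');t=shot('top');print(proj(c,[[.4357,.0044,.075]]),proj(t,[[.6,.334,.072]]))
cv2.imwrite('pics/w5.png',np.hstack([cv2.resize(c['frame'],(420,315)),cv2.resize(t['frame'][130:250,100:240],(368,315))]))
```

```text
[0.43609003 0.00312083 0.18111669] [-5.10775748e-02 -1.65252804e-01  2.14804438e+00  1.51379037e-03
  1.15499080e+00 -4.84855702e-02] 1.0012680094123558
[-0.06844814  0.22199415  0.18339363]
[[322.32252061 239.06813405]] [[154.20573866 179.83777664]]
```

View pics/w5.png

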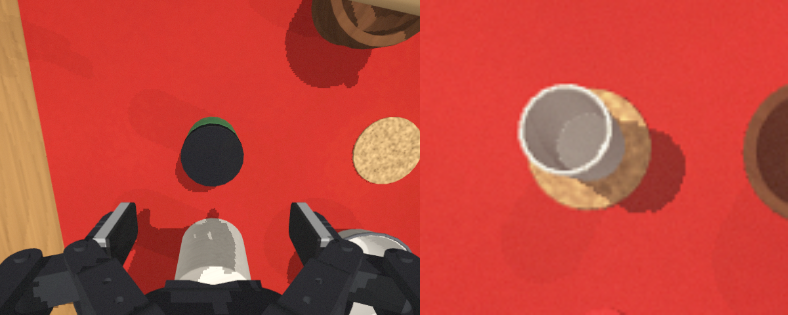

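Run:
```python
from h import *
c=shot('wrist');an=np.linspace(0,2*np.pi,8,endpoint=False)
s=420/640
print((proj(c,[[.4352+.045*np.cos(a),-.144+.045*np.sin(a),.1] for a in an])*s).round())
print((proj(c,[[.4352,-.099,0],[.4352,-.099,.1]])*s).round())
f=c['frame'];V=f[...,2];k=np.zeros(V.shape,np.uint8);cv2.circle(k,(322,235),62,255,-1)
m=((V<70)&(k>0)).astype(np.uint8);m=cv2.morphologyEx(m,cv2.MORPH_OPEN,np.ones((5,5)))
cs=max(cv2.findContours(m,0,1)[0],key=cv2.contourArea);(a,b),r=cv2.minEnclosingCircle(cs);e=cv2.fitEllipse(cs);print(a,b,r,e)
p=onz(c,e[0][0],e[0][1],.075);st=bot.read_state();print(p,(p-st['tool_pos'])*100,np.linalg.norm(onz(c,a-r,b,.075)-onz(c,a+r,b,.075)))
t=shot('top');cv2.imwrite('pics/t6.png',cv2.resize(t['frame'][120:360,240:600],(780,520)))
```

```text
[[252. 297.]
 [241. 272.]
 [210. 262.]
 [180. 272.]
 [168. 297.]
 [182. 320.]
 [210. 329.]
 [239. 320.]]
[[210. 214.]
 [210. 262.]]
320.4976501464844 237.06369018554688 48.545841217041016 ((320.8612365722656, 237.30418395996094), (94.07186126708984, 94.95720672607422), 9.971982955932617)
[0.43603687 0.00678885 0.075     ] [ -0.13999679   0.21033519 -10.65188837] 0.06386522443829289
```

View pics/t6.png

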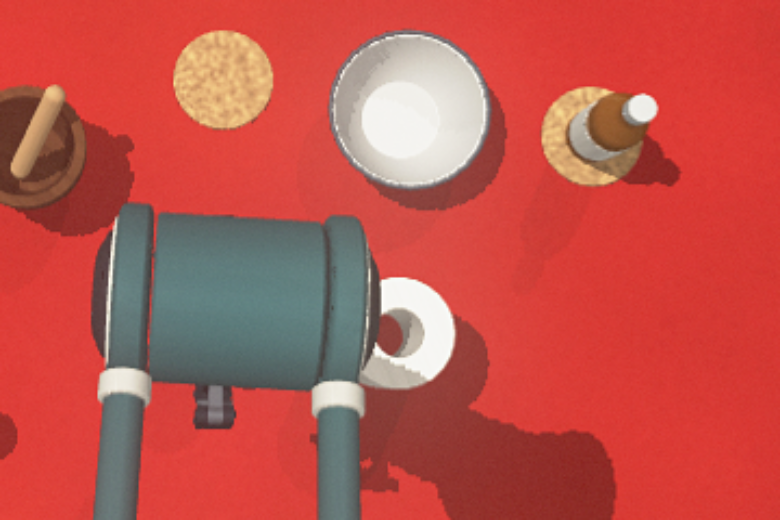

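The roll, bowl, mortar and bottle are all in place, and the grey shape in the wrist view is the roll's side. The lid fit gives 63.9 mm diameter and agrees with the top view within 2.5 mm. I descend to the jar.

{"name": "drive_tool", "arguments": {
  "deltas": [
    {"hand": 1,"offset": [0,0.25,-2],"angular": [0,0,0]},
    {"hand": 1,"offset": [0,0.25,-6],"angular": [0,0,0]},
    {"hand": 1,"offset": [0,0.25,-10],"angular": [0,0,0]},
    {"hand": 1,"offset": [0,0.25,-13],"angular": [0,0,0]},
    {"hand": 1,"offset": [0,0.25,-15.1],"angular": [0,0,0]},
    {"hand": 1,"offset": [0,0.25,-15.1],"angular": [0,0,0]},
    {"hand": 1,"offset": [0,0.25,-15.1],"angular": [0,0,0]},
    {"hand": 0,"offset": [0,0.25,-15.1],"angular": [0,0,0]}
  ],
  "force": 40
}}

```text
time: 20.6
tool_pos: [0.4379, 0.0068, 0.0308]
tcp_rot: [2.22, 2.219, 0.007]
wrist_force: [-0.3, 0.3, -0.0]
width: 0.818
```

{"name": "drive_tool", "arguments": {
  "deltas": [
    {"hand": 0,"offset": [0,0,0],"angular": [0,0,0]},
    {"hand": 0,"offset": [0,0,0],"angular": [0,0,0]},
    {"hand": 0,"offset": [0,0,0],"angular": [0,0,0]},
    {"hand": 0,"offset": [0,0,0],"angular": [0,0,0]}
  ]
}}

```text
time: 21.1
tool_pos: [0.4372, 0.0068, 0.0309]
tcp_rot: [2.221, 2.219, 0.006]
wrist_force: [-3.1, 0.2, 5.9]
width: 0.739
```

{"name": "drive_tool", "arguments": {
  "deltas": [
    {"hand": 0,"offset": [0,0,2],"angular": [0,0,0]},
    {"hand": 0,"offset": [0,0,6],"angular": [0,0,0]},
    {"hand": 0,"offset": [0,0,11],"angular": [0,0,0]},
    {"hand": 0,"offset": [5,-0.2,14],"angular": [0,0,0]},
    {"hand": 0,"offset": [10,-0.5,14],"angular": [0,0,0]},
    {"hand": 0,"offset": [16,-1,14],"angular": [0,0,0]},
    {"hand": 0,"offset": [21,-1.3,14],"angular": [0,0,0]},
    {"hand": 0,"offset": [22.7,-1.5,14],"angular": [0,0,0]}
  ]
}}

```text
time: 22.1
tool_pos: [0.666, -0.0086, 0.1692]
tcp_rot: [2.221, 2.219, 0.005]
wrist_force: [-0.3, 0.0, -3.0]
width: 0.74
```

{"name": "drive_tool", "arguments": {
  "deltas": [
    {"hand": 0,"offset": [0,0,0],"angular": [0,0,0]},
    {"hand": 0,"offset": [0,0,0],"angular": [0,0,0]}
  ]
}}

```text
time: 22.35
tool_pos: [0.6622, -0.0083, 0.169]
tcp_rot: [-2.222, -2.22, -0.002]
wrist_force: [-0.0, -0.4, -2.8]
width: 0.741
```

Run:
```python
from h import *
s=bot.read_state();print(s['tool_pos'],s['width']);print(delta(goal(90,0),cv2.Rodrigues(np.array(s['tcp_rot']))[0]))
c=shot('wrist');d=shot('side')
cv2.imwrite('pics/w7.png',np.hstack([cv2.resize(c['frame'],(400,300)),cv2.resize(d['frame'],(400,300))]))
```

```text
[ 0.6621641  -0.00827195  0.16899619] 0.7413035327716784
[-0.08026994  0.04381013  0.03892962]
```

View pics/w7.png

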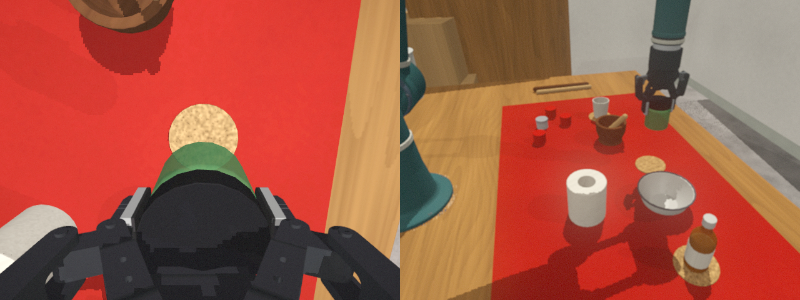

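The jar is held upright over the middle mat. I lower it.

{"name": "drive_tool", "arguments": {
  "deltas": [
    {"hand": 0,"offset": [0.1,0,-4],"angular": [0,0,0]},
    {"hand": 0,"offset": [0.1,0,-8],"angular": [0,0,0]},
    {"hand": 0,"offset": [0.1,0,-11],"angular": [0,0,0]},
    {"hand": 0,"offset": [0.1,0,-12.4],"angular": [0,0,0]},
    {"hand": 0,"offset": [0.1,0,-12.8],"angular": [0,0,0]},
    {"hand": 0,"offset": [0.1,0,-13.2],"angular": [0,0,0]},
    {"hand": 0,"offset": [0.1,0,-13.2],"angular": [0,0,0]},
    {"hand": 0,"offset": [0.1,0,-13.2],"angular": [0,0,0]}
  ]
}}

```text
time: 23.45
tool_pos: [0.6652, -0.0084, 0.0386]
tcp_rot: [2.221, 2.219, 0.006]
wrist_force: [0.3, -0.3, -2.7]
width: 0.741
```

{"name": "drive_tool", "arguments": {
  "deltas": [
    {"hand": 0,"offset": [0,0,-0.1],"angular": [0,0,0]},
    {"hand": 0,"offset": [0,0,-0.1],"angular": [0,0,0]}
  ]
}}

```text
time: 23.7
tool_pos: [0.6644, -0.0083, 0.0366]
tcp_rot: [2.221, 2.22, 0.004]
wrist_force: [-0.2, -0.9, -2.9]
width: 0.738
```

{"name": "drive_tool", "arguments": {
  "deltas": [
    {"hand": 0,"offset": [-0.1,0,-0.1],"angular": [0,0,0]},
    {"hand": 0,"offset": [-0.1,0,-0.2],"angular": [0,0,0]},
    {"hand": 0,"offset": [-0.1,0,-0.2],"angular": [0,0,0]}
  ]
}}

```text
time: 24.08
tool_pos: [0.6633, -0.0083, 0.0351]
tcp_rot: [2.222, 2.22, 0.004]
wrist_force: [-1.7, -0.7, 3.8]
width: 0.736
```

Contact at the expected height. I release, rise, and head for the tin via high ground.

{"name": "drive_tool", "arguments": {
  "deltas": [
    {"hand": 0.8,"offset": [0,0,0],"angular": [0,0,0]},
    {"hand": 0.9,"offset": [0,0,0],"angular": [0,0,0]},
    {"hand": 1,"offset": [0,0,0],"angular": [0,0,0]},
    {"hand": 1,"offset": [0,0,0],"angular": [0,0,0]},
    {"hand": 1,"offset": [0,0,1],"angular": [0,0,0]},
    {"hand": 1,"offset": [0,0,5],"angular": [0,0,0]},
    {"hand": 1,"offset": [0,0,11],"angular": [0,0,0]},
    {"hand": 1,"offset": [0,0,17],"angular": [0,0,0]}
  ]
}}

```text
time: 25.08
tool_pos: [0.6631, -0.0083, 0.2066]
tcp_rot: [2.221, 2.22, 0.004]
wrist_force: [0.6, -0.4, 0.5]
width: 0.999
```

Run:
```python
from h import *
c=shot('wrist','w8.png');f=c['frame'];V=f[...,2];p=proj(c,[[.6633,-.0094,.079]])[0];print(p)
k=np.zeros(V.shape,np.uint8);cv2.circle(k,tuple(int(x) for x in p),60,255,-1)
m=((V<70)&(k>0)).astype(np.uint8);m=cv2.morphologyEx(m,cv2.MORPH_OPEN,np.ones((5,5)))
cs=max(cv2.findContours(m,0,1)[0],key=cv2.contourArea);e=cv2.fitEllipse(cs);print(e)
p=onz(c,*e[0],.079);print('lid',p)
H=cv2.cvtColor(f,cv2.COLOR_BGR2HSV)
```

```text
[323.38801379 234.00465118]
((323.6086120605469, 232.68836975097656), (87.16424560546875, 88.23271942138672), 178.5325469970703)
lid [ 0.66345809 -0.00843135  0.079     ]
```

{"name": "drive_tool", "arguments": {
  "deltas": [
    {"hand": 1,"offset": [-5,4,2],"angular": [0,0,5]},
    {"hand": 1,"offset": [-9,8,2],"angular": [0,0,10]},
    {"hand": 1,"offset": [-13,13,2],"angular": [0,0,16]},
    {"hand": 1,"offset": [-17,18,1],"angular": [0,0,22]},
    {"hand": 1,"offset": [-21,23,0],"angular": [0,0,28]},
    {"hand": 1,"offset": [-25,27,-2],"angular": [0,0,33]},
    {"hand": 1,"offset": [-28,30,-5],"angular": [0,0,38]},
    {"hand": 1,"offset": [-29.2,31.3,-6],"angular": [0,0,40]}
  ]
}}

```text
time: 26.12
tool_pos: [0.3687, 0.3052, 0.1431]
tcp_rot: [-1.322, -2.848, -0.001]
wrist_force: [0.9, -0.3, 0.7]
width: 0.999
```

{"name": "drive_tool", "arguments": {
  "deltas": [
    {"hand": 1,"offset": [0,0,0],"angular": [0,0,0]},
    {"hand": 1,"offset": [0,0,0],"angular": [0,0,0]}
  ]
}}

```text
time: 26.38
tool_pos: [0.3732, 0.3046, 0.1459]
tcp_rot: [1.33, 2.844, 0.007]
wrist_force: [0.5, 0.2, -0.8]
width: 0.997
```

Run:
```python
from h import *
s=bot.read_state();print(s['tool_pos'],s['q']);print(delta(goal(130,0),cv2.Rodrigues(np.array(s['tcp_rot']))[0]))
c=shot('wrist','w9.png');f=c['frame'];S=cv2.cvtColor(f,cv2.COLOR_BGR2HSV)[...,1]
p=proj(c,[[.371,.304,.036]])[0];print(p)
k=np.zeros(S.shape,np.uint8);cv2.circle(k,tuple(int(x) for x in p),50,255,-1)
m=((S<90)&(k>0)).astype(np.uint8);m=cv2.morphologyEx(m,cv2.MORPH_OPEN,np.ones((5,5)))
cs=max(cv2.findContours(m,0,1)[0],key=cv2.contourArea);e=cv2.fitEllipse(cs);print(e,cv2.boundingRect(cs))
p=onz(c,*e[0],.036);print(p)
```

```text
[0.37322098 0.3046332  0.14586811] [ 6.32321564e-01 -3.58198245e-02  2.10103924e+00  8.32036783e-04
  1.07144854e+00 -6.42824278e-02]
[-0.20072442  0.20268897  0.11025596]
[319.51090428 237.2503812 ]
((319.3637390136719, 231.69708251953125), (63.45390319824219, 68.78411865234375), 2.1554572582244873) (287, 197, 65, 69)
[0.36848077 0.30688276 0.036     ]
```

View pics/w9.png

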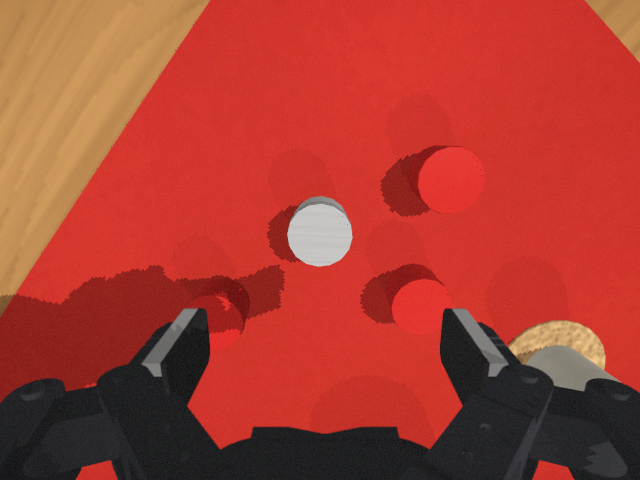

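The metal tin's top is at (320,235). Red look-alikes are at (215,315), (421,305) and (451,180), all clear of the finger strip. I descend with partly opened fingers.

{"name": "drive_tool", "arguments": {
  "deltas": [
    {"hand": 0.8,"offset": [-0.3,0.1,-2],"angular": [0,0,0]},
    {"hand": 0.8,"offset": [-0.3,0.1,-5],"angular": [0,0,0]},
    {"hand": 0.8,"offset": [-0.3,0.1,-9],"angular": [0,0,0]},
    {"hand": 0.8,"offset": [-0.3,0.1,-12],"angular": [0,0,0]},
    {"hand": 0.8,"offset": [-0.3,0.1,-13.8],"angular": [0,0,0]},
    {"hand": 0.8,"offset": [-0.3,0.1,-13.8],"angular": [0,0,0]},
    {"hand": 0.8,"offset": [-0.3,0.1,-13.8],"angular": [0,0,0]},
    {"hand": 0,"offset": [-0.3,0.1,-13.8],"angular": [0,0,0]}
  ],
  "force": 30
}}

```text
time: 27.42
tool_pos: [0.3699, 0.3063, 0.0079]
tcp_rot: [1.329, 2.845, 0.008]
wrist_force: [0.9, -0.3, 0.6]
width: 0.607
```

{"name": "drive_tool", "arguments": {
  "deltas": [
    {"hand": 0,"offset": [0,0,0],"angular": [0,0,0]},
    {"hand": 0,"offset": [0,0,0],"angular": [0,0,0]},
    {"hand": 0,"offset": [0,0,0],"angular": [0,0,0]},
    {"hand": 0,"offset": [0,0,0],"angular": [0,0,0]}
  ]
}}

```text
time: 27.92
tool_pos: [0.3696, 0.3063, 0.008]
tcp_rot: [1.327, 2.846, 0.008]
wrist_force: [0.3, -1.9, 6.5]
width: 0.501
```

{"name": "drive_tool", "arguments": {
  "deltas": [
    {"hand": 0,"offset": [0,0,2],"angular": [0,0,0]},
    {"hand": 0,"offset": [0,0,6],"angular": [0,0,0]},
    {"hand": 0,"offset": [0,0,12],"angular": [0,0,0]},
    {"hand": 0,"offset": [0,0,18],"angular": [0,0,0]},
    {"hand": 0,"offset": [0,0,20],"angular": [0,0,0]}
  ]
}}

```text
time: 28.55
tool_pos: [0.3704, 0.3073, 0.2119]
tcp_rot: [1.326, 2.843, 0.017]
wrist_force: [0.2, -0.7, -1.3]
width: 0.498
```

Run:
```python
from h import *
s=bot.read_state();print(s['tool_pos'],s['width'],s['wrist_force']);print(delta(goal(90,0),cv2.Rodrigues(np.array(s['tcp_rot']))[0]))
c=shot('wrist');d=shot('side')
cv2.imwrite('pics/w10.png',np.hstack([cv2.resize(c['frame'],(400,300)),cv2.resize(d['frame'][60:300,160:480],(400,300))]))
```

```text
[0.37044537 0.30733916 0.21187881] 0.4981048000468139 [ 0.18596761 -0.67417362 -1.26967508]
[ -0.26678133   0.60672915 -39.98473332]
```

View pics/w10.png

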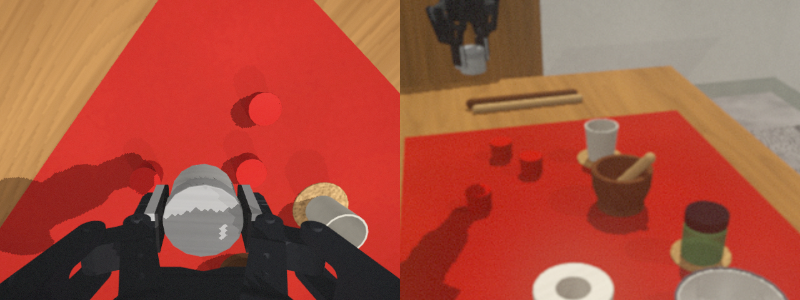

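The tin is held upright (42 mm). I carry it above the jar.

{"name": "drive_tool", "arguments": {
  "deltas": [
    {"hand": 0,"offset": [4,-4,0],"angular": [0,0,-5]},
    {"hand": 0,"offset": [8,-8,0],"angular": [0,0,-10]},
    {"hand": 0,"offset": [12,-12,0],"angular": [0,0,-15]},
    {"hand": 0,"offset": [16,-16.5,0],"angular": [0,0,-20]},
    {"hand": 0,"offset": [20,-21,0],"angular": [0,0,-25]},
    {"hand": 0,"offset": [24,-25,0],"angular": [0,0,-30]},
    {"hand": 0,"offset": [27,-29,0],"angular": [0,0,-35]},
    {"hand": 0,"offset": [29.3,-31.6,0],"angular": [0,0,-40]}
  ]
}}

```text
time: 29.65
tool_pos: [0.6612, -0.0124, 0.2035]
tcp_rot: [-2.226, -2.215, -0.0]
wrist_force: [-0.5, 0.0, -1.0]
width: 0.502
```

{"name": "drive_tool", "arguments": {
  "deltas": [
    {"hand": 0,"offset": [0,0,-2],"angular": [0,0,0]},
    {"hand": 0,"offset": [0,0,-5],"angular": [0,0,0]},
    {"hand": 0,"offset": [0,0,-8],"angular": [0,0,0]},
    {"hand": 0,"offset": [0,0,-9.5],"angular": [0,0,0]},
    {"hand": 0,"offset": [0,0,-9.5],"angular": [0,0,0]},
    {"hand": 0,"offset": [0,0,-9.5],"angular": [0,0,0]}
  ]
}}

```text
time: 30.4
tool_pos: [0.662, -0.01, 0.1124]
tcp_rot: [2.22, 2.22, 0.006]
wrist_force: [0.6, 0.3, 0.3]
width: 0.5
```

Run:
```python
from h import *
s=bot.read_state();print(s['tool_pos'],s['width'],s['wrist_force']);print(delta(goal(90,0),cv2.Rodrigues(np.array(s['tcp_rot']))[0]))
c=shot('wrist');d=shot('side');print(proj(d,[[.6635,-.0088,.079],[.6635,-.0088,.115]]))
u,v=[int(x) for x in proj(d,[[.6635,-.0088,.08]])[0]]
cv2.imwrite('pics/w11.png',np.hstack([cv2.resize(c['frame'],(400,300)),cv2.resize(d['frame'][v-60:v+60,u-80:u+80],(400,300),interpolation=2)]))
```

```text
[ 0.66199514 -0.01001863  0.11242114] 0.5002730662056204 [0.64802558 0.31896259 0.27247544]
[-0.07046924  0.226818   -0.00140709]
[[403.79507342 228.97677348]
 [406.26715665 211.60479608]]
```

View pics/w11.png

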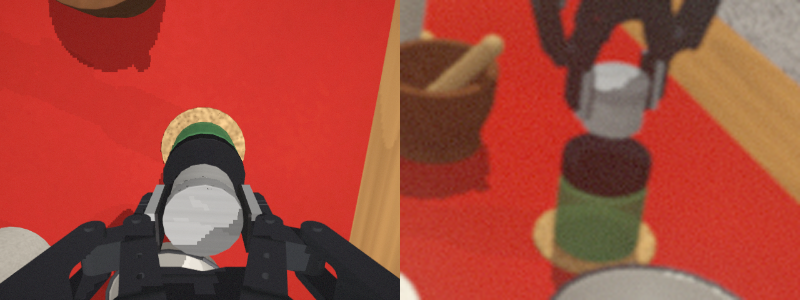

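The tin hangs about 25 mm above the lid and lines up in the side view (tin x≈612, lid x≈607 in the crop). I lower it.

{"name": "drive_tool", "arguments": {
  "deltas": [
    {"hand": 0,"offset": [0.15,0.2,-0.8],"angular": [0,0,0]},
    {"hand": 0,"offset": [0.15,0.2,-1.4],"angular": [0,0,0]},
    {"hand": 0,"offset": [0.15,0.2,-1.8],"angular": [0,0,0]},
    {"hand": 0,"offset": [0.15,0.2,-2.1],"angular": [0,0,0]},
    {"hand": 0,"offset": [0.15,0.2,-2.1],"angular": [0,0,0]},
    {"hand": 0,"offset": [0.15,0.2,-2.1],"angular": [0,0,0]}
  ]
}}

```text
time: 31.25
tool_pos: [0.6631, -0.0084, 0.0906]
tcp_rot: [2.221, 2.22, 0.004]
wrist_force: [-0.8, -0.8, -1.6]
width: 0.5
```

{"name": "drive_tool", "arguments": {
  "deltas": [
    {"hand": 0,"offset": [0,0,-0.1],"angular": [0,0,0]},
    {"hand": 0,"offset": [0,0,-0.2],"angular": [0,0,0]},
    {"hand": 0,"offset": [0,0,-0.2],"angular": [0,0,0]}
  ]
}}

```text
time: 31.62
tool_pos: [0.6628, -0.0083, 0.0884]
tcp_rot: [2.222, 2.22, 0.004]
wrist_force: [0.1, 0.3, -1.5]
width: 0.498
```

{"name": "drive_tool", "arguments": {
  "deltas": [
    {"hand": 0,"offset": [0.05,0,-0.1],"angular": [0,0,0]},
    {"hand": 0,"offset": [0.05,0,-0.15],"angular": [0,0,0]},
    {"hand": 0,"offset": [0.05,0,-0.15],"angular": [0,0,0]}
  ]
}}

```text
time: 32.0
tool_pos: [0.6635, -0.0083, 0.0871]
tcp_rot: [2.221, 2.22, 0.004]
wrist_force: [-0.7, -0.0, 0.4]
width: 0.506
```

{"name": "drive_tool", "arguments": {
  "deltas": [
    {"hand": 0,"offset": [0,0,-0.05],"angular": [0,0,0]},
    {"hand": 0.55,"offset": [0,0,-0.05],"angular": [0,0,0]},
    {"hand": 0.65,"offset": [0,0,-0.05],"angular": [0,0,0]},
    {"hand": 0.8,"offset": [0,0,-0.05],"angular": [0,0,0]},
    {"hand": 0.9,"offset": [0,0,0],"angular": [0,0,0]},
    {"hand": 0.9,"offset": [0,0,2],"angular": [0,0,0]},
    {"hand": 0.9,"offset": [0,0,7],"angular": [0,0,0]},
    {"hand": 0.9,"offset": [0,0,13],"angular": [0,0,0]}
  ]
}}

```text
time: 33.0
tool_pos: [0.6626, -0.0083, 0.2183]
tcp_rot: [-2.222, -2.22, -0.002]
wrist_force: [1.4, -0.6, -0.3]
width: 0.901
```

Run:
```python
from h import *
s=bot.read_state();print(s['tool_pos'])
c=shot('wrist','w12.png');f=c['frame'];print(proj(c,[[.6635,-.0088,.115],[.6635,-.0088,.079]]))
p=proj(c,[[.6635,-.0088,.115]])[0]
S=cv2.cvtColor(f,cv2.COLOR_BGR2HSV);k=np.zeros(S.shape[:2],np.uint8);cv2.circle(k,tuple(int(x) for x in p),55,1,-1)
m=((S[...,1]<90)&(S[...,2]>90)).astype(np.uint8)*k;cs=max(cv2.findContours(m,0,1)[0],key=cv2.contourArea);e=cv2.fitEllipse(cs);print('tin',e,onz(c,*e[0],.115))
m=((f[...,2]<70)).astype(np.uint8)
```

```text
[ 0.66264577 -0.00832591  0.2183184 ]
[[324.75467013 242.86009195]
 [324.66530064 229.12037935]]
tin ((325.67987060546875, 239.12374877929688), (64.93571472167969, 71.31783294677734), 0.6517578959465027) [ 0.66410245 -0.0062684   0.115     ]
```

{"name": "drive_tool", "arguments": {
  "deltas": [
    {"hand": 0.9,"offset": [-5,0,3],"angular": [0,0,0]},
    {"hand": 0.9,"offset": [-11,3,3],"angular": [0,0,0]},
    {"hand": 0.9,"offset": [-16,8,3],"angular": [0,0,0]},
    {"hand": 0.9,"offset": [-20,14,3],"angular": [0,0,5]},
    {"hand": 0.9,"offset": [-22,19,3],"angular": [0,0,10]},
    {"hand": 0.9,"offset": [-23,24,3],"angular": [0,0,15]},
    {"hand": 0.9,"offset": [-23,24,3],"angular": [0,0,15]}
  ]
}}

```text
time: 33.92
tool_pos: [0.4323, 0.2354, 0.2488]
tcp_rot: [1.904, 2.497, 0.009]
wrist_force: [-0.0, -0.4, -0.7]
width: 0.899
```

Run:
```python
from h import *
s=bot.read_state();print(s['tool_pos'],s['time'])
t=shot('top');d=shot('side')
for n,X in dict(tin=[.6633,-.0093,.115],lid=[.6633,-.0093,.079],cup=[.6,.334,.072],cap=[.6166,-.3385,.134],roll=[.4352,-.1434,.1],bowl=[.6291,-.1677,.053]).items(): print(n,proj(t,[X])[0].round(1),proj(d,[X])[0].round(1))
cv2.imwrite('pics/fin.png',np.vstack([cv2.resize(t['frame'][130:360,100:560],(600,300)),cv2.resize(d['frame'][150:420,160:640],(600,300))]))
```

```text
[0.43227046 0.23541044 0.24879945] 33.925
tin [345.1 142.4] [406.3 211.8]
lid [344.2 147.3] [403.8 229.1]
cup [154.2 179.8] [319.3 160. ]
cap [537.1 168.9] [496.  350.2]
roll [420.5 273.8] [295.5 287.5]
bowl [428.9 169.9] [424.5 301.3]
```

View pics/fin.png

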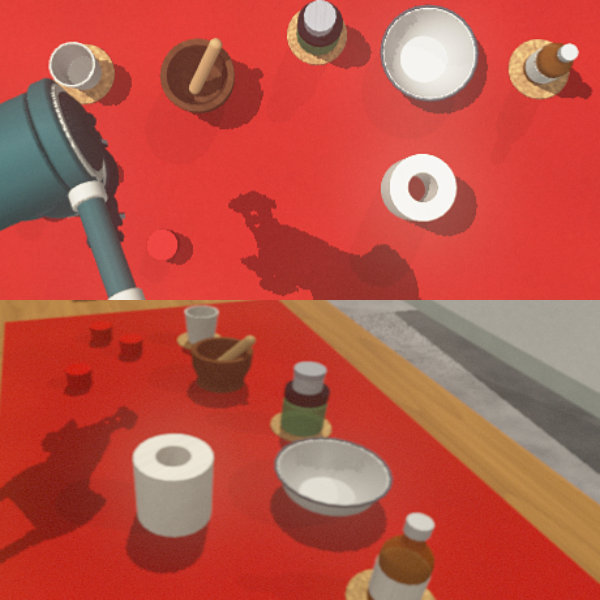

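The final view shows the bottle on the right mat (568,52 in the top crop), the cup on the left mat and the jar on the middle mat with the tin on its lid. All are upright, and the bowl, mortar, roll and red tins are where they were. I hand in.

```bash
python3 -c "
from workcell import bot
print(bot.finish_job())"
```

```text
the job is handed in; nothing more can be done
None
```

The job is handed in, at about 34 s on the robot's clock. I placed the bottle on the −y end mat beside the bowl, then the cup on the +y end mat beside the mortar, the jar on the middle mat and the metal tin on the jar's lid. The bottle was gripped with the tool tilted 57° so the palm cleared its cap; the other three were gripped straight down.

**Centring:**

| Item | Measured against | Offset from centre |
|---|---|---|
| Jar | Lid seen by the wrist camera, against the middle mat | about 1 mm |
| Tin | Top seen by the wrist camera, against the jar's lid | 2–3 mm, part of it from the visible side wall |
| Cup | Rim seen in the top view, against the left mat | about 2 mm (1 px) |
| Bottle | Cap seen in the top view, against the right mat | about 4 mm in y, part of it from the cap's visible side |

- **Final pictures:** everything stood upright. The bowl, mortar and roll looked unmoved, and so did the red look-alikes in view; one was partly hidden by the arm in the top view.
- **Clearance and force:** the gripper was clear of everything at hand-in. Wrist force readings at the end of each move stayed under about 7 N.
- **Disagreements:** the two jar measurements (top and wrist) differed by 2.5 mm, so I used a value between them. The first top-view cup fit was about 4 mm off in y, and I used the wrist view instead.

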